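# Meter four wooden balls out of a feed box

### The job

Four wooden balls are wanted in the catch tray. Pull the feed box's bottom slide out by its upright handle just far enough that the two rows farthest from the handle (two balls each) drop and roll into the tray while the other two rows stay in the box, then push the slide fully home again. Leave the other things on the bench where they are.

Things in the scene. Friction and masses are not known exactly. Their poses are not given: they have to be found in the camera images.
- feed_box: Fixed plywood feed box (open-topped hopper) with chute and tray, one piece. Origin under its middle, on the bench; z up, -x: the way the slide pulls out, -y: from box to tray. Box 168 (x) by 80 (y) mm, board tops 170 mm up, side boards flare to 190 mm, y +-58 mm. Inside four rows, 36 (x) by 68 (y) mm, centres x = +60, +20, -20, -60 mm, 4 mm dividers; two balls per row, the slide their only floor.
- slide (a joint): The slide, a flat aluminium plate closing the bottom of all rows, with a handle at its front end. Value in m: 0 = fully home (a stop), grows as pulled out along the box's -x, at most 0.165. About 2 N friction, no spring: stays where left; starts 0 to 0.010. It uncovers the rows in turn from the one farthest from the handle (x = +60 mm): they have dropped by about 0.034, 0.074, 0.114, 0.154.
- handle (a point): Point on the axis of the slide's handle, 16 mm below its top; moves with the slide. The handle is an upright round wooden post, 24 mm in diameter, 74 mm tall, on the slide plate; its top is 194 mm above the bench, higher than the box. When home it is 74 mm in front of the box's front board. At slide value s this point is at (-0.158 - s, 0, 0.178) in the feed box's frame.
- tray (a point): Middle of the catch tray's floor, 5 mm above the bench. Axes as the feed box. Inside the tray is 156 mm (x) by about 115 mm (y), rim 45 mm above the bench. Balls that drop from the box roll down the chute into it; empty at the start.
- box_floor (a point): Middle of the floor of the four rows (upper face of the slide plate), 120 mm above the bench. Axes as the feed box.
- ball1_center (a point): Centre of ball 1: plain wooden ball, 32 mm in diameter, about 13 g; starts in the first row, at the box's x = +60 mm, farthest from the handle.
- ball2_center (a point): Centre of ball 2: plain wooden ball, 32 mm in diameter, about 13 g; starts in the first row, at the box's x = +60 mm, farthest from the handle.
- ball3_center (a point): Centre of ball 3: plain wooden ball, 32 mm in diameter, about 13 g; starts in the second row, x = +20 mm.
- ball4_center (a point): Centre of ball 4: plain wooden ball, 32 mm in diameter, about 13 g; starts in the second row, x = +20 mm.
- ball5_center (a point): Centre of ball 5: plain wooden ball, 32 mm in diameter, about 13 g; starts in the third row, x = -20 mm.
- ball6_center (a point): Centre of ball 6: plain wooden ball, 32 mm in diameter, about 13 g; starts in the third row, x = -20 mm.
- ball7_center (a point): Centre of ball 7: plain wooden ball, 32 mm in diameter, about 13 g; starts in the fourth row, x = -60 mm, nearest the handle.
- ball8_center (a point): Centre of ball 8: plain wooden ball, 32 mm in diameter, about 13 g; starts in the fourth row, x = -60 mm, nearest the handle.
- jar: Bystander, to be left alone: closed glass jar, 64 mm across, 85 mm tall; origin under its middle.
- screwdriver: Bystander, to be left alone: screwdriver lying on the bench, along its x.
- glue: Bystander, to be left alone: upright white glue bottle, 54 mm across, 150 mm tall; origin under its middle.
- hammer: Bystander, to be left alone: hammer lying on the bench, along its x.
- tape: Bystander, to be left alone: tape measure, 68 x 38 x 62 mm; origin under its middle.
- offcut: Bystander, to be left alone: timber offcut, 160 x 70 x 38 mm; origin under its middle.

How it is judged:
On the way, in this order (a step that is already met when the one before it is completed fails the run):
1. the slide has been pulled partway out (value of joint slide above 0.022 m).
2. with the slide still out, the four balls of the two rows farthest from the handle lie in the catch tray and the other four are in the box (x of ball1_center in the frame of tray between -0.08 and 0.08 m and y of ball1_center in the frame of tray between -0.062 and 0.06 m and z of each of ball1_center, ball2_center, ball3_center, ball4_center in the frame of tray below 0.035 m and x of ball2_center in the frame of tray between -0.08 and 0.08 m and y of ball2_center in the frame of tray between -0.062 and 0.06 m and x of ball3_center in the frame of tray between -0.08 and 0.08 m and y of ball3_center in the frame of tray between -0.062 and 0.06 m and x of ball4_center in the frame of tray between -0.08 and 0.08 m and y of ball4_center in the frame of tray between -0.062 and 0.06 m and z of ball5_center in the frame of box_floor between 0.006 and 0.04 m and horizontal distance between each of ball5_center, ball6_center, ball7_center, ball8_center and box_floor below 0.09 m and z of ball6_center in the frame of box_floor between 0.006 and 0.04 m and z of ball7_center in the frame of box_floor between 0.006 and 0.04 m and z of ball8_center in the frame of box_floor between 0.006 and 0.04 m and value of joint slide above 0.022 m), for 0.2 s.
At the end, for the whole second after the job is handed in: Balls 1 to 4 lie at rest in the catch tray, balls 5 to 8 are still in their rows in the box, and the slide is home to within 4 mm (x of ball1_center in the frame of tray between -0.08 and 0.08 m and y of ball1_center in the frame of tray between -0.062 and 0.06 m and z of each of ball1_center, ball2_center, ball3_center, ball4_center in the frame of tray below 0.035 m and x of ball2_center in the frame of tray between -0.08 and 0.08 m and y of ball2_center in the frame of tray between -0.062 and 0.06 m and x of ball3_center in the frame of tray between -0.08 and 0.08 m and y of ball3_center in the frame of tray between -0.062 and 0.06 m and x of ball4_center in the frame of tray between -0.08 and 0.08 m and y of ball4_center in the frame of tray between -0.062 and 0.06 m and z of ball5_center in the frame of box_floor between 0.006 and 0.04 m and horizontal distance between each of ball5_center, ball6_center, ball7_center, ball8_center and box_floor below 0.09 m and z of ball6_center in the frame of box_floor between 0.006 and 0.04 m and z of ball7_center in the frame of box_floor between 0.006 and 0.04 m and z of ball8_center in the frame of box_floor between 0.006 and 0.04 m and value of joint slide below 0.004 m and linear speed of each of ball1, ball2, ball3, ball4 below 0.05 m/s); the robot touches nothing.
It fails at once if a ball of the two rows nearest the handle leaves the box (not ((z of ball5_center in the frame of box_floor between 0.006 and 0.04 m and horizontal distance between ball5_center and box_floor below 0.09 m) and (z of ball6_center in the frame of box_floor between 0.006 and 0.04 m and horizontal distance between ball6_center and box_floor below 0.09 m) and (z of ball7_center in the frame of box_floor between 0.006 and 0.04 m and horizontal distance between ball7_center and box_floor below 0.09 m) and (z of ball8_center in the frame of box_floor between 0.006 and 0.04 m and horizontal distance between ball8_center and box_floor below 0.09 m))).
It fails at once if a bystander is moved more than 30 mm (distance of any of jar, screwdriver, glue, hammer, tape, offcut from where it was at the start of the episode above 0.03 m).
It also fails if it takes over 38 s, if anything falls off the work surface, if the arm or the gripper's body presses on something with over 40 N, if the wrist force passes 120 N, or if a joint passes its speed limit or range.

### The arm

A 6-joint arm with a two-finger parallel gripper is mounted at the origin on the work surface. World frame = base frame: x ahead of the robot, y to its left, z up, the work surface at z = 0. Lengths are in m, angles in rad, forces in N, time in s.
With the tool pointing down it reaches from about 0.35 to 0.775 m from the base axis. Payload 7.3 kg.
Tool frame: the origin (TCP) lies at the very end of the fingers, on their centre line; the grasp point (between the pads) lies 19 mm behind it; z points along the fingers, y is the line along which they close (so a half turn about z gives the same grasp; the last joint's range is limited). The gripper opens to 92 mm and grips with 3 to 60 N. Pads are 19 mm wide; open, the fingers measure 130 mm over their backs; the gripper's body (75 mm by 190 mm) begins 47 mm behind the grasp point.
Start: joints at [-1.277, 0.342, 1.524, -0, 1.275, -0.146], TCP at [0.224, -0.475, 0.206] pointing down, gripper open.
Joint ranges: [-2.53, 2.53], [-0.77, 2.02], [0.04, 2.7], [-1, 4.14], [0.28, 2.66], [-3.11, 3.11]. Speed limits (rad/s): [2.57, 2.57, 3.14, 3.14, 3.14, 3.14].

### API

Orientations are given as a 3x3 rotation matrix whose columns are the frame's x, y, z axes.
In Python, from cell import move_pose, line_to, move_joints, open_gripper, grab, dwell, solve_ik, grab_frame, camera_info, MotionError, job_done, get_clock, get_qpos, get_dq, get_joint_torque, get_eef_pos, get_orientation, get_force, get_moment, get_opening, get_gripper_force gives the robot as it stands. Calls block until the motion is done:
- move_pose(position, orientation): joint-space move of the TCP to a pose.
- line_to(position, vel=0.15, ori=None, stop_force=None): straight line of the TCP; ori=None keeps the orientation; vel is the mean speed in m/s. With stop_force (N) it stops when the force on the tool has changed by that much, and returns True; else False.
- move_joints(angles): joint-space move.
- open_gripper() and grab(newtons=None): open the fingers fully, or close them until they stop; newtons is the grip in N (None keeps the last).
- dwell(seconds).
- solve_ik(position, orientation): joint angles nearest the present ones, or None.
- grab_frame(name): name is "scene" or "top" or "wrist"; returns the picture (480x640x3 uint8, red, green, blue); there is no depth.
- camera_info(name): a dict with "fx", "fy", "cx", "cy" (pixels), "k1" (the pictures are not rectified: a ray, as slopes to the right and down, at radius r is drawn at 1 + k1 r^2 times it, then the intrinsics apply), "R" (3x3) and "t" (3): a world point X has camera coordinates R X + t. Camera axes: x right, y down, z forward; pixel columns grow to the right and rows downward; lengths in m; the calibration is good to about 2 mm. A picture is of the moment at which its call begins: read the wrist's pose just before it. camera_info takes no time and is no camera call; for the wrist camera it gives the pose at the moment of the call.
A pose or a line that the arm cannot do raises MotionError and nothing moves.
- job_done(): hands the job in; it is judged then, once.
Readings, each from a call of its own:
- get_clock(): time.
- get_qpos(): joint angles.
- get_dq(): joint speeds.
- get_joint_torque(): joint torques, N m.
- get_eef_pos(): TCP position.
- get_orientation(): TCP orientation.
- get_force(): force on the tool from outside, world axes, zero at the start.
- get_moment(): the same for the moment, N m.
- get_opening(): finger opening in m.
- get_gripper_force(): force on a finger pad.
Only numpy, scipy, OpenCV 4.12 (cv2) and the standard library are available. Lean on these libraries where they do the work, as an engineer would, in place of code of your own. Each camera call takes 0.05 s, during which the arm holds its last target. There are 200 camera calls.

## Working session

There is one attempt and no reset: what is moved stays moved. The work goes in short steps, each a Python script; the robot and the scene stay as the last script left them, time stands still between calls to the robot, and variables do not carry over. Pictures are saved under pics/ and viewed, at most 10 in all, crops included, and the job is handed in when it is done.

```bash
mkdir -p pics; python3 - <<'E'
from cell import *
import cv2
for n in("scene","top"):
    f=grab_frame(n); cv2.imwrite(f"pics/{n}0.png",f[:,:,::-1]); c=camera_info(n); print(n,{k:(v.round(4).tolist() if hasattr(v,'round') and hasattr(v,'tolist') else v) for k,v in c.items()})
print(get_clock())
E
```

```text
scene {'fx': 530.142193624912, 'fy': 530.142193624912, 'cx': 314.00988500351843, 'cy': 236.34761047461885, 'k1': 0.04263515819906686, 'R': [[0.3874, 0.9219, -0.0089], [0.7837, -0.3344, -0.5235], [-0.4856, 0.1958, -0.852]], 't': [-0.2187, -0.405, 1.7766]}
top {'fx': 529.6545939578045, 'fy': 529.6545939578045, 'cx': 318.7825093265166, 'cy': 248.5093746042247, 'k1': 0.04503670019216293, 'R': [[0.0027, -1.0, -0.0047], [-0.989, -0.002, -0.1479], [0.1479, 0.005, -0.989]], 't': [0.0142, 0.5992, 1.2665]}
0.1
```

View pics/top0.png

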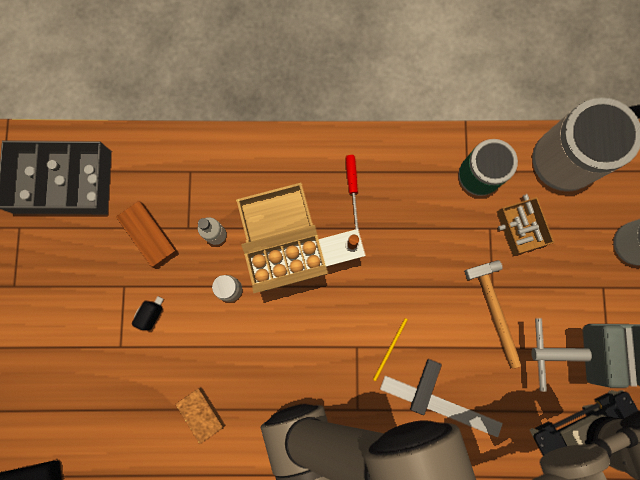

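View pics/scene0.png

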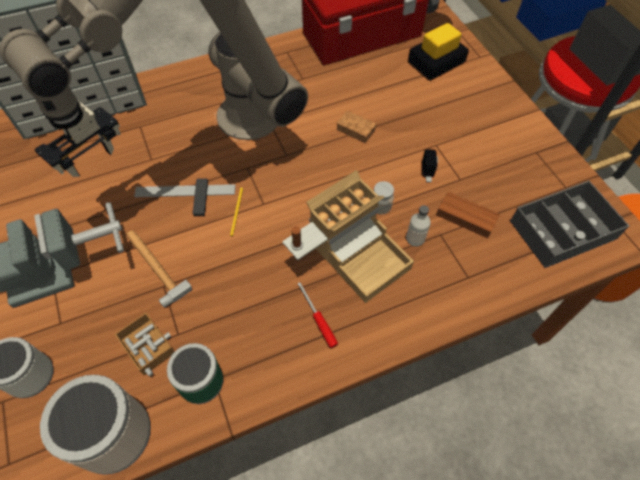

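```bash
cat > h.py <<'E'
import numpy as np, cv2
from cell import *
def ray(name,uv,z,c=None):
    "pixels -> world points on the plane at height z"
    c=c or camera_info(name); K=np.array([[c["fx"],0,c["cx"]],[0,c["fy"],c["cy"]],[0,0,1]])
    p=cv2.undistortPoints(np.float64(uv).reshape(-1,1,2),K,np.array([c["k1"],0,0,0.]))[:,0]
    R=np.array(c["R"]);t=np.array(c["t"]); o=-R.T@t; d=np.c_[p,np.ones(len(p))]@R
    return o+d*((z-o[2])/d[:,2])[:,None]
E
python3 - <<'E'
from h import *
im=cv2.imread("pics/top0.png"); x0,y0=220,170
cr=im[y0:310,x0:390]; big=cv2.resize(cr,None,fx=4,fy=4,interpolation=cv2.INTER_CUBIC)
cir=cv2.HoughCircles(cv2.medianBlur(big[:,:,2],5),cv2.HOUGH_GRADIENT,1,45,param1=120,param2=18,minRadius=25,maxRadius=40)
print(cir)
for a,b,r in cir[0]: cv2.circle(big,(int(a),int(b)),int(r),(255,0,0),1); cv2.putText(big,f"{int(a)},{int(b)}",(int(a)-20,int(b)),0,.35,(0,0,0))
hsv=cv2.cvtColor(big,cv2.COLOR_BGR2HSV)
for y in range(250,330,8): print(y,[tuple(int(q) for q in hsv[y,x]) for x in range(500,570,8)])
cv2.imwrite("pics/crop0.png",big)
E
```

```text
[[[221.5 349.5  29.3]
  [155.5 367.5  30.5]
  [357.5 312.5  29.4]
  [239.5 404.5  29.3]
  [289.5 325.5  25.8]
  [369.5 368.5  25.8]
  [308.5 391.5  33.8]
  [164.5 421.5  26.1]]]
250 [(20, 57, 234), (30, 27, 244), (27, 36, 235), (24, 37, 235), (24, 38, 238), (25, 39, 237), (26, 34, 237), (14, 126, 193), (13, 198, 166)]
258 [(23, 40, 238), (24, 39, 237), (24, 39, 237), (25, 38, 238), (15, 109, 169), (16, 107, 184), (23, 38, 236), (17, 67, 222), (13, 206, 168)]
266 [(24, 40, 233), (23, 39, 236), (21, 51, 218), (12, 224, 163), (12, 215, 166), (12, 212, 161), (9, 255, 132), (22, 50, 241), (12, 187, 179)]
274 [(24, 36, 239), (26, 32, 250), (13, 173, 167), (12, 209, 181), (12, 212, 172), (12, 209, 171), (12, 210, 169), (14, 97, 197), (15, 124, 206)]
282 [(23, 34, 242), (21, 45, 223), (11, 196, 126), (13, 211, 178), (12, 206, 193), (13, 211, 190), (12, 211, 175), (15, 104, 204), (18, 60, 220)]
290 [(23, 41, 232), (17, 50, 185), (10, 221, 60), (12, 209, 178), (12, 209, 168), (12, 210, 174), (11, 236, 170), (22, 41, 222), (20, 52, 237)]
298 [(22, 45, 216), (20, 46, 177), (11, 250, 50), (11, 223, 48), (12, 208, 140), (12, 206, 130), (11, 182, 63), (22, 44, 219), (31, 24, 250)]
306 [(22, 46, 199), (21, 44, 175), (13, 255, 49), (11, 191, 60), (13, 207, 59), (12, 227, 55), (15, 60, 149), (23, 39, 238), (26, 32, 240)]
314 [(24, 35, 251), (19, 50, 137), (13, 89, 72), (11, 194, 59), (12, 229, 59), (15, 83, 74), (18, 48, 137), (24, 39, 242), (22, 33, 240)]
322 [(24, 38, 237), (22, 47, 202), (21, 43, 101), (15, 42, 86), (17, 41, 87), (20, 50, 137), (21, 53, 184), (24, 35, 239), (23, 37, 239)]
```

View pics/crop0.png

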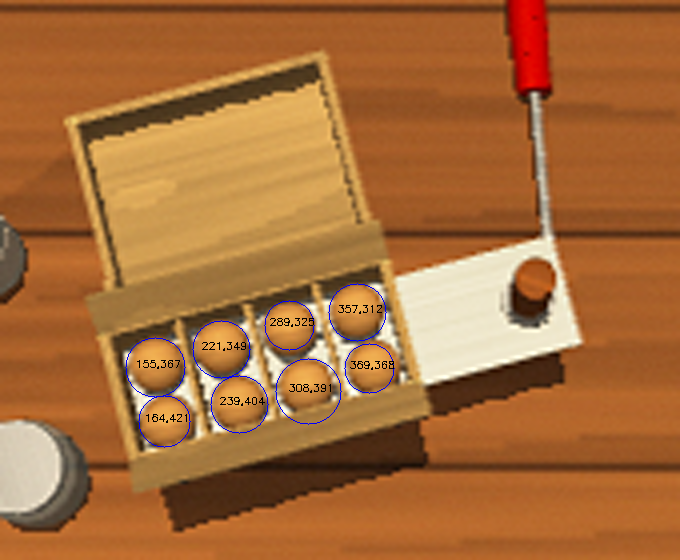

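```bash
python3 - <<'E'
from h import *
full=lambda p:(np.float64(p)+.5)/4-.5+[220,170]
im=cv2.imread("pics/top0.png"); big=cv2.resize(im[170:310,220:390],None,fx=4,fy=4,interpolation=cv2.INTER_CUBIC)
hsv=cv2.cvtColor(big,cv2.COLOR_BGR2HSV); m=cv2.inRange(hsv,(3,150,105),(18,255,255)); m[:, :495]=0;m[:245]=0;m[330:]=0;m[:,562:]=0
n,l,st,ce=cv2.connectedComponentsWithStats(m); k=1+np.argmax(st[1:,4]); print("top",st[k],ce[k])
H=ray("top",full(ce[k]),.194)[0]
# far row first, columns (tray side, other side)
B=ray("top",full([[155.5,367.5],[164.5,421.5],[221.5,349.5],[239.5,404.5],[289.5,325.5],[305,387],[357.5,312.5],[369.5,368.5]]),.136)
C=B.mean(0); print(B.round(4)[:,:2]); rows=B.reshape(4,2,3).mean(1)
xs=np.array([.06,.02,-.02,-.06]); ex=(xs@(rows-C)/(xs@xs))[:2]; print("scale",np.linalg.norm(ex))
T=ray("top",full([[70,122],[325,55]]),.045); et=(T[0]-T[1])[:2]; print("rim len",np.linalg.norm(et))
for nme,e in(("balls",ex),("tray",et),("handle",(C-H)[:2])): print(nme,np.degrees(np.arctan2(e[1],e[0])))
e=(C-H)[:2]; d=np.linalg.norm(e); print("C",C,"H",H,"s",d-.158)
E
```

```text
top [ 515  259   41   41 1270] [535.15748031 278.73700787]
[[0.5551 0.1532]
 [0.5241 0.1475]
 [0.5656 0.1156]
 [0.5339 0.1048]
 [0.5796 0.0767]
 [0.5441 0.0675]
 [0.5873 0.0377]
 [0.5548 0.0306]]
scale 1.0029023743256915
rim len 0.16533818595766764
balls 105.36452077887085
tray 105.28960261777588
handle 105.31937661659894
C [0.5555716  0.09169482 0.136     ] H [ 0.59743041 -0.06111215  0.194     ] s 0.00043651455929388794
```

```bash
cat >> h.py <<'E'
a=np.radians(105.33); ex=np.array([np.cos(a),np.sin(a),0]); ey=np.array([-ex[1],ex[0],0])
H0=np.array([.5974,-.0611,.159])
def rot(s): y=s*ey; z=np.array([0,0,-1.]); return np.c_[np.cross(y,z),y,z]
E
python3 - <<'E'
from h import *
q=get_qpos(); c=[(np.abs(np.array(j)-q).max(),s) for s in(1,-1) if (j:=solve_ik(H0+[0,0,.09],rot(s))) is not None]
print(c); R=rot(min(c)[1]); open_gripper()
move_pose(H0+[0,0,.09],R); line_to(H0,vel=.12,stop_force=15)
print(get_eef_pos(),get_force()); grab(35); print(get_opening(),get_gripper_force(),get_clock())
print("push",line_to(H0+.006*ex,vel=.03,stop_force=8),get_force()); p=np.array(get_eef_pos()); np.save("home.npy",p); print("home",(p-H0)@ex)
line_to(p-.077*ex,vel=.06); dwell(1.0); print("out",(np.array(get_eef_pos())-p)@ex,get_opening(),get_clock(),get_force())
f=grab_frame("top"); cv2.imwrite("pics/top1.png",cv2.resize(f[170:310,220:390,::-1],None,fx=4,fy=4))
E
```

```text
[(np.float64(2.79054717997027), 1), (np.float64(1.0475250694801013), -1)]
[ 0.59787703 -0.06135947  0.1598172 ] [0.64710875 0.3828141  0.42527657]
0.02304790070623749 34.99989151954651 4.3167
push True [ 0.35312647 -1.89590258  1.82975322]
home -3.411589557130165e-05
out -0.07698350157250121 0.022963553604600506 6.9667 [-4.17660545 -4.28726132  3.9064143 ]
```

View pics/top1.png

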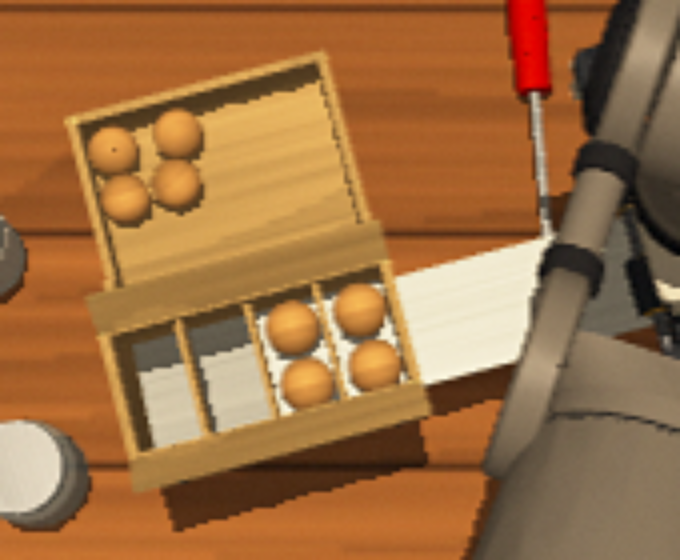

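The picture shows four balls in the tray (crop px 112–178, 130–200). The other four are in the two rows nearest the handle (px 290–375, 310–385). Next I push the slide home.

```bash
python3 - <<'E'
from h import *
p=np.load("home.npy"); R=get_orientation()
line_to(p-.006*ex,vel=.06); dwell(.2)
print("push",line_to(p+.006*ex,vel=.02,stop_force=15),get_force(),(np.array(get_eef_pos())-p)@ex,get_opening())
open_gripper(); e=np.array(get_eef_pos()); line_to(e+[0,0,.1],vel=.12)
move_joints([-1.277,.342,1.524,0,1.275,-.146]); dwell(.5)
f=grab_frame("top"); cv2.imwrite("pics/top2.png",cv2.resize(f[170:310,220:390,::-1],None,fx=4,fy=4,interpolation=cv2.INTER_CUBIC))
big=cv2.imread("pics/top2.png"); m=cv2.inRange(cv2.cvtColor(big,cv2.COLOR_BGR2HSV),(3,150,105),(18,255,255)); m[:, :495]=0;m[:245]=0;m[330:]=0;m[:,562:]=0
n,l,st,ce=cv2.connectedComponentsWithStats(m); k=1+np.argmax(st[1:,4])
H=ray("top",(ce[k]+.5)/4-.5+[220,170],.194)[0]; print(H,"s",(np.array([.55557,.09169,0])-H)@ex-.158,get_clock())
E
```

```text
push True [ 1.13146856 -1.36560343  2.72100471] -5.005801857005192e-05 0.022948230489610304
[ 0.59732517 -0.06088072  0.194     ] s 0.00018127580213975203 13.7417
```

View pics/top2.png

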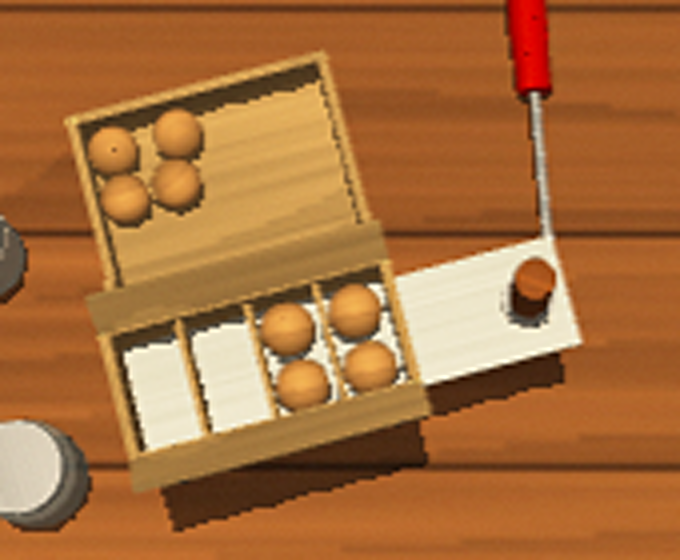

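The slide is home: the handle top is back at crop px (535,278), and the measured value is about 0. Four balls lie in the tray, four are still in their rows, and the arm is clear.

```bash
python3 -c "
from cell import *
print(job_done())"
```

```text
the job is handed in; nothing more can be done
None
```

The job is handed in at about 14 s on the robot's clock: four balls are in the tray, four are still in their rows, the slide is home, and the nearby bystanders in view look unmoved; the verdict was not shown.

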